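Bolt the composite panel into its jig

ROBOT

A 7-joint arm with a two-finger parallel gripper is mounted at the origin on the work surface. World frame = base frame: x ahead of the robot, y to its left, z up, the work surface at z = 0. Lengths are in m, angles in rad, forces in N, time in s.
With the tool pointing down it reaches from about 0.425 to 0.925 m from the base axis. Payload 6.8 kg.
Tool frame: the origin (TCP) lies midway between the tips of the shut fingers; the grasp point (between the pads) lies 19 mm behind it (bot.grasp_offset is the distance from the TCP to the grasp point, in m); z points along the fingers, x is the direction in which the jaws open and shut, and the axes are right-handed (so a half turn about z gives the same grasp; the last joint's range is limited). The gripper opens to 85 mm and grips with 20 to 120 N. Pads are 22 mm wide; open, the fingers measure 114 mm over their backs; the gripper's body (76 mm by 85 mm) begins 54 mm behind the grasp point. The pads swing forward as they close: fully open they stand 13 mm farther back than shut.
Start: joints at [1.18, 0.477, 0.022, 1.555, -0.011, 1.109, -0.083], TCP at [0.188, -0.648, 0.231] pointing down, gripper open.
Joint ranges: [-2.96, 2.96], [-0.34, 2.1], [-1.41, 1.46], [0.24, 2.44], [-1.37, 4.51], [0.17, 1.92], [-2.96, 2.96]. Speed limits (rad/s): [2.39, 2.39, 3.14, 3.14, 3.14, 3.14, 3.14].

INTERFACE

Orientations are given as a unit quaternion [w, x, y, z].
In Python, from station import bot, imaging gives the robot as it stands. The module is installed in compiled form; this text tells all that it offers.
- The arm moves only by the tool apply_moves, never from a script. Its argument "increments" is a list of rows, each a list of 7 numbers: the shift along the tool's x, y, z in mm, then the turn, a rotation vector about the tool's x, y, z in degrees, then the closure, from -1 (fully open) to 1 (shut). In form: [[dx, dy, dz, rx, ry, rz, grip], ...]. A call has exactly 8 rows; each row shifts and turns the pose as measured when the row begins, along the tool's axes as they then stand; what a row does not reach is not made up. A row lasts 1/8 s, in which the tool goes at most 62.5 mm and 10.7 degrees, less where a joint would pass 70% of its speed; a pose out of reach is approached as far as the arm can. A call with a gripper value outside its range is refused whole. The fingers move at their own pace and stop on an object; "grip_force" is the grip in N (left out, the last holds). Time passes only in rows, so rows that do not move let the fingers close, or fill a call up. It gives the time, the measured TCP pose, the force and the opening at its end, in the units of the state.
- bot.get_obs(): the state, without advancing time (a new reading comes with each control period).
- imaging.read_camera(name): name is "scene" or "top" or "wrist"; returns the picture (400x640x3 uint8, red, green, blue); there is no depth.
- imaging.get_calibration(name): a dict with "K" (3x3 intrinsics, pixels), "extrinsics" (4x4, takes a point from camera to world coordinates). Camera axes: x right, y down, z forward; pixel columns grow to the right and rows downward; lengths in m; the calibration is good to about 2 mm. A picture is of the moment at which its call begins: read the wrist's pose just before it. get_calibration takes no time and is no camera call; for the wrist camera it gives the pose at the moment of the call.
- bot.hand_in(): hands the job in, once; it reports no verdict.
The state is a dict: "t": time; "q": joint angles; "joint_vel": joint speeds; "joint_torque": joint torques, N m; "eef_pos": TCP position; "tool_rot": TCP orientation; "contact_force": force on the tool from outside, world axes, zero at the start; "torque": the same for the moment, N m; "gripper_width": opening from 0.0 (shut) to 1.0 (fully open).
Only numpy, scipy, OpenCV 4.12 (cv2) and the standard library are available. Lean on these libraries where they do the work, as an engineer would, in place of code of your own. Each camera call takes 0.05 s, during which the arm holds its last target.

TASK

Two bolt jigs stand on the breadboard; one carries a curved grey panel, the other is empty. On the jig with the panel, slide the barrel bolt across over the panel's tab as far as it goes, then turn its handle down until it lies flat in the notch of the front plate, and let go. Leave the bolt of the empty jig alone.

Things in the scene. Friction and masses are not known exactly. Their poses are not given: they have to be found in the camera images.
- jig: Fixed black jig with a curved grey panel, 200 x 270 mm, panel arch to 78 mm high at x +40 to +140. Origin on the table under the bolt axis; z up, x from the front plate to the panel (away from the robot), y the way the bolt slides home (robot left; yaw within 0.3 rad). Front plate x -26 to -18, y -65 to +85, top z 75 (mm); its notch y +18 to +52, floor z 48. Guide blocks at y -85, +72, top z 74.
- bolt (a joint): Slide (m) of the panel jig's steel bolt, 14 mm thick, along jig y at x 0, z 60 mm: 0 drawn back, 0.075 home (hard stop). Its upright handle stands at jig y = -35 mm + this value, and fits the notch from 0.059 on. 1.5 N friction; stays where left. Home, the bolt's end lies over the panel's tab.
- handle (a joint): Turn (rad) of that bolt's handle about the bolt axis: 0 straight up, positive leaning to the front plate (jig -x), 1.5 flat in the notch (stop), other stop -0.3. Off the notch the plate stops it at about 0.6. A 12 mm round rod with a 16 mm thick blue round grip 38 to 80 mm from the bolt axis (middle 58). Stays where left; moves with under 1 N at the grip.
- spare_grip (a point): Middle of the blue grip of the same kind of handle on the empty jig (same jig, bolt and handle, no panel), about 118 mm above the table; leave it alone.

How it is judged:
On the way:
1. the bolt of the jig with the panel is slid across, its handle not yet turned down (value of joint bolt above 0.055 m and value of joint handle below 0.9 rad), for 0.02 s.
At the end, for the whole second after the job is handed in: The bolt of the jig with the panel is across (joint beyond 0.055 m of 0.075) and its handle lies down in the notch (beyond 1.25 rad of 1.5) (value of joint bolt above 0.055 m and value of joint handle above 1.25 rad); the robot touches nothing.
It fails at once if the handle of the empty jig is moved more than 15 mm (distance of spare_grip from where it was at the start of the episode above 0.015 m).
It also fails if it takes over 35 s, if anything falls off the work surface, if the arm or the gripper's body presses on something with over 40 N, if the wrist force passes 120 N, or if a joint passes its speed limit or range.

## Working session

There is one attempt and no reset: what is moved stays moved. The work goes in short steps, Python scripts to look and compute and a tool call to move; the robot and the scene stay as the last step left them, time stands still between calls to the robot, and variables do not carry over. Pictures are saved under pics/ and viewed, and the job is handed in when it is done.

Besides the shell and the picture viewer there is one more tool, called as name(argument=value, ...), one argument or row to a line, values as JSON. apply_moves: Moves the arm, as the interface text tells. Its arguments: {"type":"object","properties":{"increments":{"type":"array","items":{"type":"array","items":{"type":"number"}}},"grip_force":{"type":"number"}},"required":["increments"]}

```bash
mkdir -p pics
cat > h.py <<'E'
import numpy as np,cv2
from station import bot,imaging
def snap(n,f):
    c=imaging.get_calibration(n);p=imaging.read_camera(n)
    cv2.imwrite(f'pics/{f}.png',p[:,:,::-1]);return p,c
def ray(c,u,v,z):
    K=np.array(c['K']);T=np.array(c['extrinsics'])
    d=T[:3,:3]@np.linalg.inv(K)@[u,v,1];o=T[:3,3]
    return o+d*(z-o[2])/d[2]
def proj(c,P):
    K=np.array(c['K']);T=np.array(c['extrinsics'])
    q=K@(T[:3,:3].T@(np.array(P)-T[:3,3]));return q[:2]/q[2]
E
python3 - <<'E'
from h import *
for n in ('scene','top'):
    p,c=snap(n,n+'0');print(n,np.round(c['extrinsics'],3).tolist(),np.round(c['K'],1).tolist())
o=bot.get_obs();print(o['eef_pos'],o['tool_rot'],o['t'],bot.grasp_offset)
E
```

```text
scene [[0.637, 0.607, -0.475, 1.029], [0.771, -0.497, 0.399, -0.436], [0.006, -0.62, -0.784, 0.871], [0.0, 0.0, 0.0, 1.0]] [[487.1, 0.0, 322.0], [0.0, 487.1, 195.7], [0.0, 0.0, 1.0]]
top [[-0.028, -0.998, 0.048, 0.484], [-1.0, 0.029, 0.008, -0.015], [-0.01, -0.048, -0.999, 1.022], [0.0, 0.0, 0.0, 1.0]] [[439.3, 0.0, 325.4], [0.0, 439.3, 208.4], [0.0, 0.0, 1.0]]
[ 0.18821681 -0.64767428  0.23043495] [-4.42726804e-04  7.99709630e-01 -6.00386404e-01 -6.90940207e-04] 0.1 0.0187
```

View pics/scene0.png

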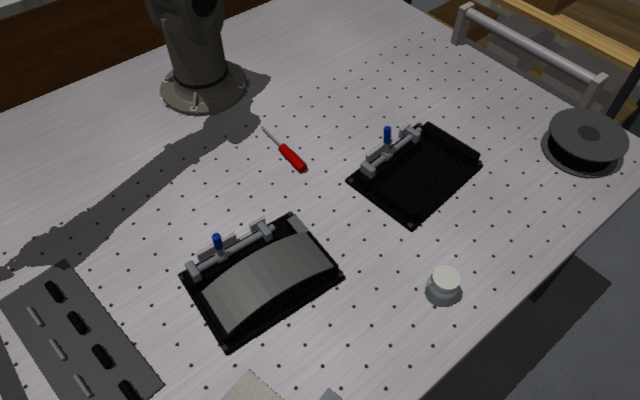

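View pics/top0.png

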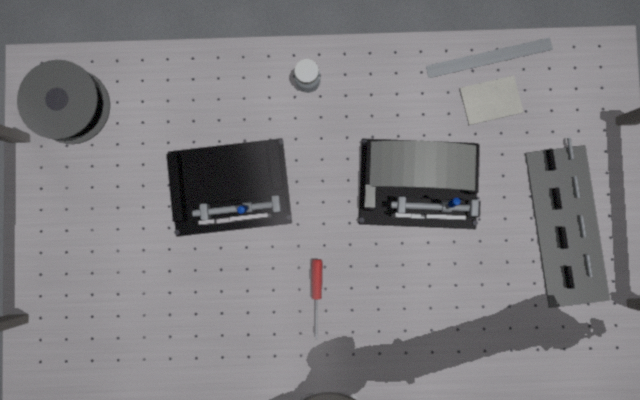

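Run:
```python
import cv2
p=cv2.imread('pics/top0.png')
cv2.imwrite('pics/t0c.png',cv2.resize(p[130:240,345:495],None,fx=5,fy=5,interpolation=cv2.INTER_CUBIC))
p=cv2.imread('pics/scene0.png')
cv2.imwrite('pics/s0c.png',cv2.resize(p[205:355,170:350],None,fx=4,fy=4,interpolation=cv2.INTER_CUBIC))
```

```text
(no output)
```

View pics/t0c.png

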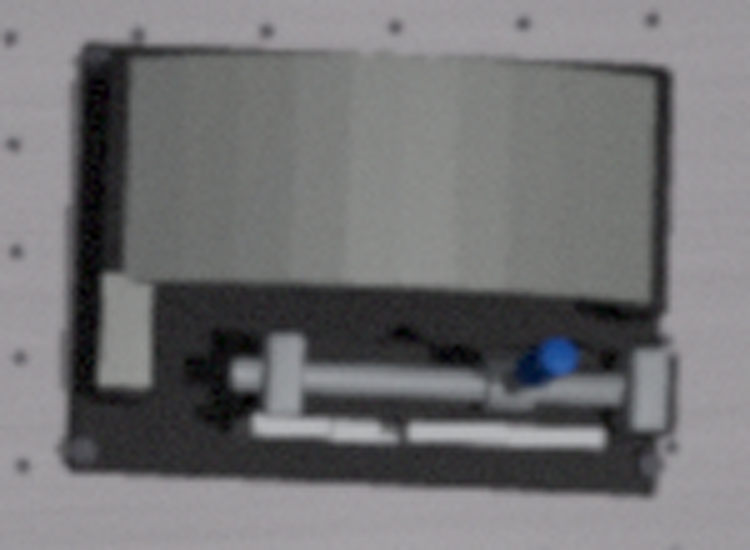

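View pics/s0c.png

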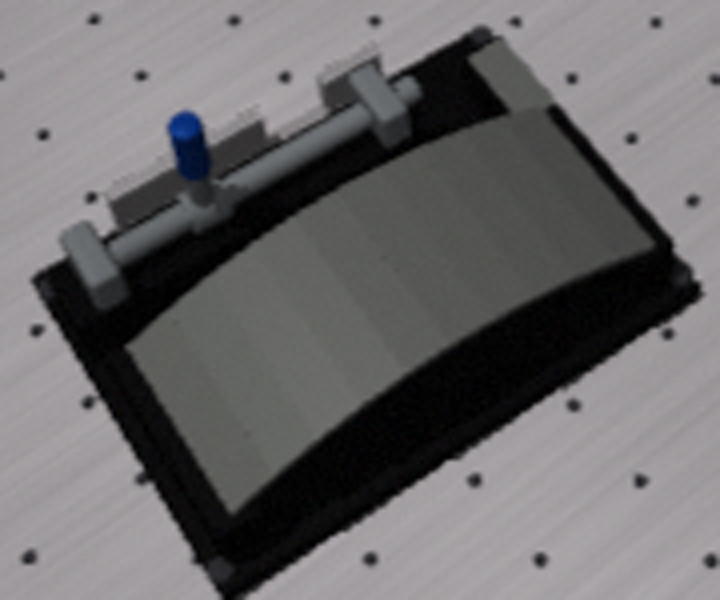

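Run:
```python
from h import *
c=imaging.get_calibration('top');s=imaging.get_calibration('scene')
t=lambda u,v,z:ray(c,345+u/5,130+v/5,z)
sc=lambda u,v,z:ray(s,170+u/4,205+v/4,z)
a=t(286,370,.074);b=t(650,388,.074);print('blocks',a,b,np.linalg.norm(a-b))
y=a-b;yaw=np.arctan2(-y[0],y[1]);print('yaw',yaw)
ey=y/np.linalg.norm(y);ex=np.array([ey[1],-ey[0],0])
O=(b+ey*.085+a-ey*.072)/2;print('O',O)
for n,P in dict(pl=t(252,426,.075),pr=t(606,437,.075),grip=t(560,353,.138),notchL=t(396,436,.048),sbl=sc(375,85,.074),sbr=sc(92,252,.074),sgrip=sc(186,120,.138)).items():
    d=P-O;print(n,P,'jig',d@ex,d@ey)
```

```text
blocks [ 0.53479451 -0.17277447  0.074     ] [ 0.52255344 -0.32888532  0.074     ] 0.15659004635726045
yaw -0.07825257186916768
O [ 0.5291821  -0.24434979  0.074     ]
pl [ 0.51102871 -0.15711993  0.075     ] jig -0.024916835115598446 0.08554382154936431
pr [ 0.50198757 -0.30877813  0.075     ] jig -0.022074766278205846 -0.06635705029691237
grip [ 0.53504888 -0.27224795  0.138     ] jig 0.008029697801157103 -0.02735416480191354
notchL [ 0.5055713  -0.22460628  0.048     ] jig -0.02508195181333491 0.01783736683147334
sbl [ 0.53245618 -0.1695217   0.074     ] jig -0.0025854605137722994 0.07485504396613284
sbr [ 0.52628001 -0.32622081  0.074     ] jig 0.003506869722654886 -0.08184734578039897
sgrip [ 0.53409571 -0.26777945  0.138     ] jig 0.006730130628501819 -0.022973855845004068
```

apply_moves(
  increments=[
    [0, 0, 0, 0, 0, 10, -1],
    [0, 0, 0, 0, 0, 9.7, -1],
    [-46, -37, 0, 0, 0, 0, -1],
    [-46, -37, 0, 0, 0, 0, -1],
    [-46, -37, 0, 0, 0, 0, -1],
    [-46, -37, 0, 0, 0, 0, -1],
    [-46, -37, 0, 0, 0, 0, -1],
    [-46, -37, 0, 0, 0, 0, -1],
  ],
)

```text
t: 1.1
eef_pos: [0.4309, -0.3844, 0.2265]
tool_rot: [-0.001, -0.677, 0.736, 0.004]
contact_force: [0.6, -0.4, 0.8]
gripper_width: 0.998
```

```bash
cat >> h.py <<'E'
from scipy.spatial.transform import Rotation as Ro
def rot(o):
    w,x,y,z=o['tool_rot'];return Ro.from_quat([x,y,z,w])
yaw=-.065;O=np.array([.529,-.2443,0])
ex=np.array([np.cos(yaw),np.sin(yaw),0]);ey=np.array([-ex[1],ex[0],0])
J=np.array([ex,ey,[0,0,1]])
RT=Ro.from_matrix(np.array([-ey,-ex,[0,0,-1]]).T)
def st():
    o=bot.get_obs();print('t',round(o['t'],2),'jig mm',np.round(J@(np.array(o['eef_pos'])-O)*1e3,1),'F',np.round(J@np.array(o['contact_force']),1),'w',round(o['gripper_width'],3))
    print('rot err tool deg',np.round((rot(o).inv()*RT).as_rotvec(degrees=True),1));return o
def to(jx,jy,jz):
    o=bot.get_obs();P=O+J.T@(np.array([jx,jy,jz])/1e3)
    print('tool move mm',np.round(rot(o).inv().apply(P-o['eef_pos'])*1e3,1))
E
python3 - <<'E'
from h import *
st();to(7,-26,200)
E
```

```text
t 1.1 jig mm [ -88.8 -146.2  226.5] F [ 0.6 -0.4  0.8] w 0.998
rot err tool deg [ 0.4  0.2 -1.1]
tool move mm [-121.9  -93.7   26.3]
```

apply_moves(
  increments=[
    [-40, -31, 0, 0, 0, -1, -1],
    [-40, -31, 0, 0, 0, 0, -1],
    [-40, -31, 0, 0, 0, 0, -1],
    [0, 0, 0, 0, 0, 0, -1],
    [0, 0, 0, 0, 0, 0, -1],
    [0, 0, 0, 0, 0, 0, -1],
    [0, 0, 0, 0, 0, 0, -1],
    [0, 0, 0, 0, 0, 0, -1],
  ],
)

```text
t: 2.1
eef_pos: [0.5353, -0.2641, 0.2244]
tool_rot: [-0.001, -0.685, 0.728, 0.006]
contact_force: [-0.3, -0.5, 0.5]
gripper_width: 1.002
```

Run:
```python
from h import *
st();to(6,-25,99)
p,c=snap('wrist','w1')
print(proj(c,O+J.T@[.006,-.025,.138]),proj(c,O+J.T@[0,.072,.074]),proj(c,O+J.T@[0,-.085,.074]))
```

```text
t 2.1 jig mm [  7.5 -19.4 224.4] F [-0.2 -0.5  0.5] w 1.002
rot err tool deg [0.5 0.4 0.2]
tool move mm [  6.4   0.4 125.4]
[330.35098115 203.62263545] [231.80964833 186.93730794] [389.59095462 187.71335652]
```

View pics/w1.png

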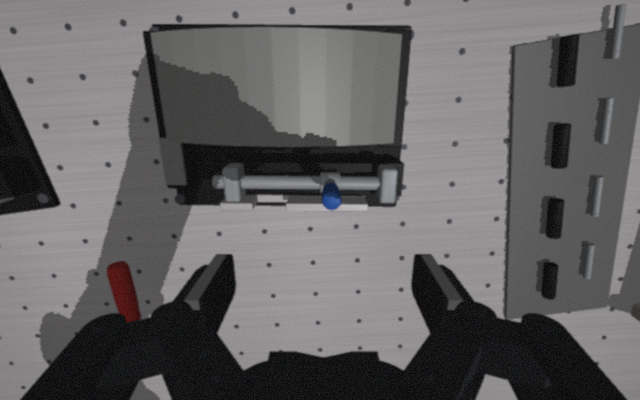

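apply_moves(
  increments=[
    [6, 0, 30, 0.5, 0.4, 0, -1],
    [0, 0, 30, 0, 0, 0, -1],
    [0, 0, 30, 0, 0, 0, -1],
    [0, 0, 25, 0, 0, 0, -1],
    [0, 0, 8, 0, 0, 0, -1],
    [0, 0, 0, 0, 0, 0, -1],
    [0, 0, 0, 0, 0, 0, -1],
    [0, 0, 0, 0, 0, 0, -1],
  ],
)

```text
t: 3.15
eef_pos: [0.5364, -0.2738, 0.102]
tool_rot: [0.001, -0.684, 0.73, -0.004]
contact_force: [0.5, -0.4, -0.1]
gripper_width: 0.995
```

Run:
```python
from h import *
st();to(6,-25,99)
snap('wrist','w2');snap('scene','s2')
```

```text
t 3.15 jig mm [  9.3 -28.9 102. ] F [ 0.5 -0.4 -0.1] w 0.995
rot err tool deg [-0.4 -0.2 -0. ]
tool move mm [-3.9  3.3  3. ]
```

View pics/w2.png

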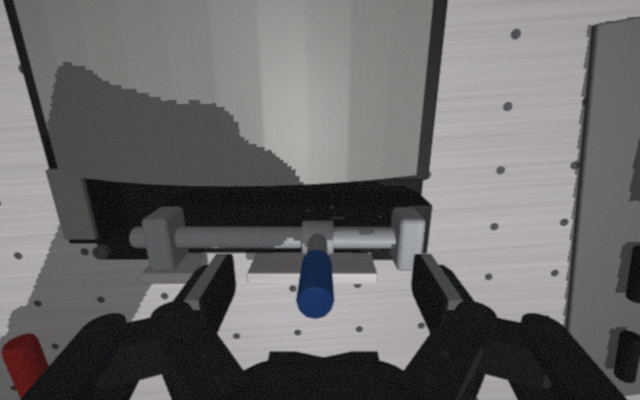

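View pics/s2.png

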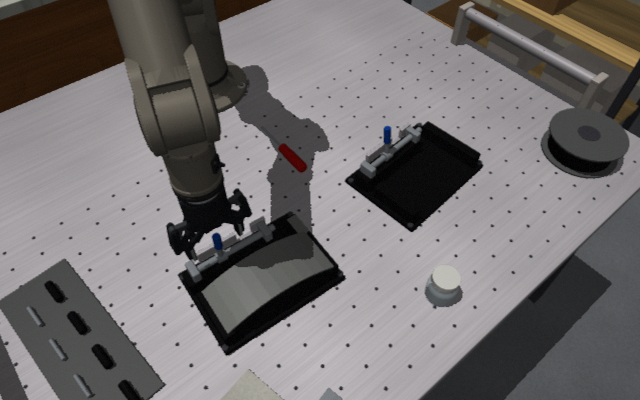

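Run:
```python
from h import *
o=st();c=imaging.get_calibration('wrist');r=rot(o);P=np.array(o['eef_pos'])
for z in (0,-.019,-.04): print(z,proj(c,P+r.apply([0,0,z])))
s=imaging.get_calibration('scene'); print(proj(s,P+r.apply([0,0,-.019])),proj(s,O+J.T@[.006,-.025,.138]))
for jx,z in((0,.1),(6,.138),(4,.1)): print(proj(c,O+J.T@[jx/1e3,-.025,z]))
```

```text
t 3.25 jig mm [  9.3 -28.9 101.9] F [ 0.4 -0.2 -0.5] w 0.999
rot err tool deg [-0.4 -0.2 -0. ]
0 [322.41505096 257.06485525]
-0.019 [322.34540353 277.43558346]
-0.04 [322.24447658 306.95506181]
[215.89238327 242.69195485] [215.39814398 235.28310925]
[315.14453677 270.718816  ]
[313.17178915 306.97873576]
[315.08247216 264.12025171]
```

apply_moves(
  increments=[
    [-4, 3, 2, 0, 0, 0, -1],
    [0, 0, 0, 0, 0, 0, 1],
    [0, 0, 0, 0, 0, 0, 1],
    [0, 0, 0, 0, 0, 0, 1],
    [0, 0, 0, 0, 0, 0, 1],
    [0, 0, 0, 0, 0, 0, 1],
    [0, 0, 0, 0, 0, 0, 1],
    [0, 0, 0, 0, 0, 0, 1],
  ],
  grip_force=25,
)

```text
t: 4.25
eef_pos: [0.5337, -0.2692, 0.1004]
tool_rot: [0.001, -0.684, 0.73, -0.004]
contact_force: [-0.0, -0.8, 0.4]
gripper_width: 0.181
```

Run:
```python
from h import *
st()
```

```text
t 4.25 jig mm [  6.3 -24.5 100.4] F [ 0.  -0.8  0.4] w 0.181
rot err tool deg [-0.4 -0.2 -0. ]
```

apply_moves(
  increments=[
    [-10, 0, 0, 0, 0, 0, 1],
    [-10, 0, 0, 0, 0, 0, 1],
    [-10, 0, 0, 0, 0, 0, 1],
    [-10, 0, 0, 0, 0, 0, 1],
    [-10, 0, 0, 0, 0, 0, 1],
    [-8, 0, 0, 0, 0, 0, 1],
    [-5, 0, 0, 0, 0, 0, 1],
    [0, 0, 0, 0, 0, 0, 1],
  ],
)

```text
t: 5.25
eef_pos: [0.5382, -0.2031, 0.1004]
tool_rot: [0.0, -0.684, 0.73, -0.005]
contact_force: [-0.7, -4.0, -0.2]
gripper_width: 0.174
```

Run:
```python
from h import *
st()
```

```text
t 5.25 jig mm [  6.5  41.7 100.4] F [-0.4 -4.  -0.2] w 0.174
rot err tool deg [-0.5 -0.4 -0. ]
```

apply_moves(
  increments=[
    [-4, 0, 0, 0, 0, 0, 1],
    [-4, 0, 0, 0, 0, 0, 1],
    [0, 0, 0, 0, 0, 0, 1],
    [0, 0, 0, 0, 0, 0, 1],
    [0, 0, 0, 0, 0, 0, 1],
    [0, 0, 0, 0, 0, 0, 1],
    [0, 0, 0, 0, 0, 0, 1],
    [0, 0, 0, 0, 0, 0, 1],
  ],
)

```text
t: 6.25
eef_pos: [0.538, -0.2031, 0.1004]
tool_rot: [-0.002, -0.681, 0.732, -0.008]
contact_force: [0.2, -3.0, 0.9]
gripper_width: 0.177
```

Run:
```python
from h import *
o=st();snap('wrist','w3')
p=J@(np.array(o['eef_pos'])-O)*1e3;x,z=p[0],p[2]+18.7-60
r=np.hypot(x,z);th=-np.arctan2(x,z);print(r,th)
t=np.linspace(th,1.5,15);X=-r*np.sin(t);Z=r*np.cos(t)
print(np.round(np.c_[t[1:],-np.diff(X),-np.diff(Z)],1).tolist())
```

```text
t 6.25 jig mm [  6.3  41.7 100.4] F [ 0.4 -3.   0.9] w 0.177
rot err tool deg [-0.6 -0.8 -0.4]
59.470999983313966 -0.10555531998706548
[[0.0, 6.8, -0.3], [0.1, 6.8, 0.5], [0.2, 6.7, 1.2], [0.4, 6.5, 2.0], [0.5, 6.3, 2.7], [0.6, 5.9, 3.4], [0.7, 5.5, 4.1], [0.8, 5.0, 4.7], [0.9, 4.4, 5.2], [1.0, 3.8, 5.7], [1.2, 3.1, 6.1], [1.3, 2.4, 6.4], [1.4, 1.6, 6.6], [1.5, 0.9, 6.8]]
```

View pics/w3.png

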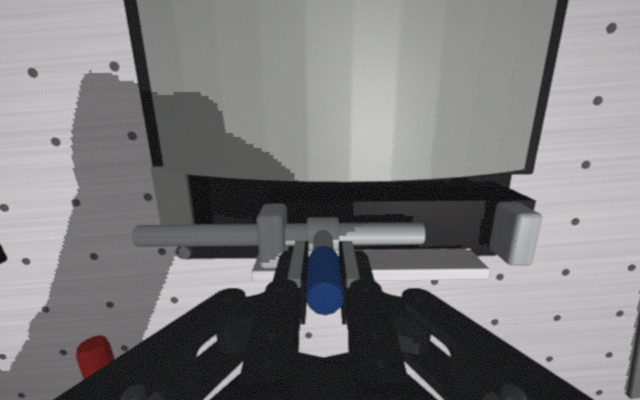

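The bolt has stopped against its end: y didn't change under the extra push, and the handle at (323,280) sits in front of the notch. Next I swing the handle down.

apply_moves(
  increments=[
    [0, 7, 0, 0, 0, 0, 1],
    [0, 7, 0, 0, 0, 0, 1],
    [0, 7, 1, 0, 0, 0, 1],
    [0, 7, 2, 0, 0, 0, 1],
    [0, 6, 3, 0, 0, 0, 1],
    [0, 6, 3, 0, 0, 0, 1],
    [0, 6, 4, 0, 0, 0, 1],
    [0, 0, 0, 0, 0, 0, 1],
  ],
)

```text
t: 7.3
eef_pos: [0.511, -0.2013, 0.0962]
tool_rot: [0.011, -0.682, 0.731, -0.026]
contact_force: [1.7, -3.4, -8.9]
gripper_width: 0.181
```

Run:
```python
from h import *
o=st();snap('wrist','w4')
p=J@(np.array(o['eef_pos'])-O)*1e3;x,z=p[0],p[2]+18.7-60
r=np.hypot(x,z);th=-np.arctan2(x,z);print(r,th)
t=np.linspace(th,1.5,8);X=-r*np.sin(t);Z=r*np.cos(t)
print(np.round(np.c_[t[1:],-np.diff(X),-np.diff(Z)],1).tolist())
```

```text
t 7.3 jig mm [-20.7  41.7  96.2] F [ 1.9 -3.3 -8.9] w 0.181
rot err tool deg [-3.  -1.1 -0.2]
58.640017646329895 0.36138587259646626
[[0.5, 8.6, 4.1], [0.7, 7.8, 5.4], [0.8, 6.9, 6.6], [1.0, 5.7, 7.6], [1.2, 4.4, 8.5], [1.3, 2.9, 9.1], [1.5, 1.4, 9.4]]
```

View pics/w4.png

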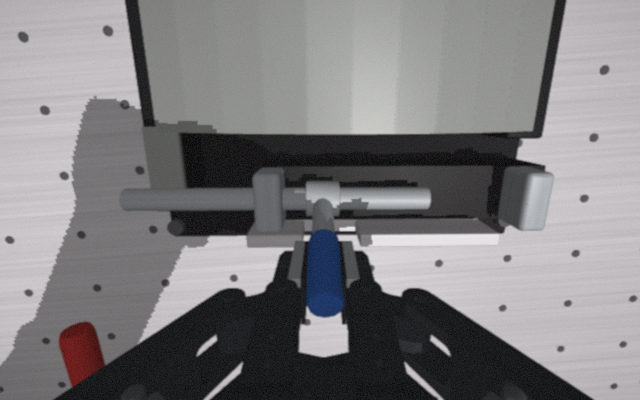

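apply_moves(
  increments=[
    [1, 9, 4, 0, 0, 0, 1],
    [0, 9, 6, 0, 0, 0, 1],
    [0, 8, 7, 0, 0, 0, 1],
    [0, 7, 8, 0, 0, 0, 1],
    [0, 6, 8, 0, 0, 0, 1],
    [0, 5, 9, 0, 0, 0, 1],
    [0, 3, 9, 0, 0, 0, 1],
    [0, 0, 0, 0, 0, 0, 1],
  ],
  grip_force=20,
)

```text
t: 8.35
eef_pos: [0.4719, -0.1991, 0.0446]
tool_rot: [0.016, -0.683, 0.73, -0.031]
contact_force: [1.0, -2.1, 0.7]
gripper_width: 0.182
```

Run:
```python
from h import *
o=st();snap('wrist','w5')
p=J@(np.array(o['eef_pos'])-O)*1e3;g=p+J@rot(o).apply([0,0,-18.7]);x,z=g[0],g[2]-60
r=np.hypot(x,z);th=-np.arctan2(x,z);print(r,th)
R=rot(o).inv()
t=np.linspace(th,1.5,8);X=-r*np.sin(t);Z=r*np.cos(t)
for a,b in zip(np.diff(X),np.diff(Z)): print(np.round(R.apply(J.T@[a,0,b]),1).tolist())
```

```text
t 8.35 jig mm [-59.9  41.4  44.6] F [ 1.2 -2.   0.7] w 0.182
rot err tool deg [-3.8 -1.1 -0.1]
61.19617808968807 1.5172100124019179
[0.0, -0.0, -0.1]
[0.0, -0.0, -0.1]
[0.0, -0.0, -0.1]
[0.0, -0.0, -0.1]
[0.0, -0.0, -0.1]
[0.0, -0.0, -0.1]
[0.0, -0.0, -0.1]
```

View pics/w5.png

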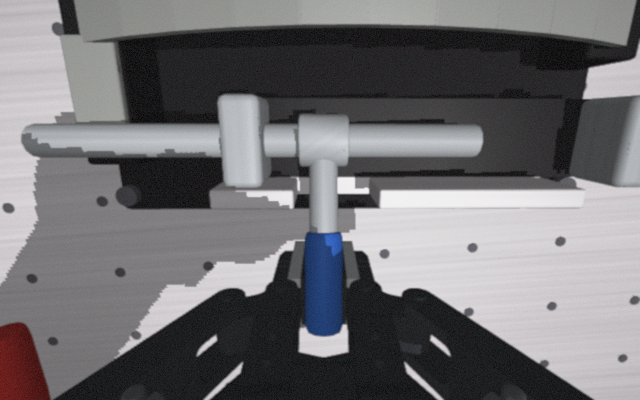

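apply_moves(
  increments=[
    [0, 0, 4, 0, 0, 0, 1],
    [0, 0, 0, 0, 0, 0, 1],
    [0, 0, 0, 0, 0, 0, -1],
    [0, 0, 0, 0, 0, 0, -1],
    [0, 0, 0, 0, 0, 0, -1],
    [0, 0, 0, 0, 0, 0, -1],
    [0, 0, 0, 0, 0, 0, -1],
    [0, 0, 0, 0, 0, 0, -1],
  ],
)

```text
t: 9.4
eef_pos: [0.4703, -0.1976, 0.0397]
tool_rot: [0.015, -0.683, 0.73, -0.028]
contact_force: [0.1, -0.8, -0.5]
gripper_width: 1.0
```

apply_moves(
  increments=[
    [0, 0, -10, 0, 0, 0, -1],
    [0, 0, -20, 0, 0, 0, -1],
    [0, 0, -30, 0, 0, 0, -1],
    [0, 0, -40, 0, 0, 0, -1],
    [0, 0, -40, 0, 0, 0, -1],
    [0, 0, -20, 0, 0, 0, -1],
    [0, 0, 0, 0, 0, 0, -1],
    [0, 0, 0, 0, 0, 0, -1],
  ],
)

```text
t: 10.4
eef_pos: [0.4597, -0.194, 0.2078]
tool_rot: [0.015, -0.683, 0.73, -0.029]
contact_force: [-0.4, -0.2, -0.9]
gripper_width: 1.001
```

Run:
```python
from h import *
st();snap('wrist','w6');p,c=snap('scene','s6')
cv2.imwrite('pics/s6c.png',cv2.resize(p[205:355,170:350,::-1],None,fx=4,fy=4,interpolation=cv2.INTER_CUBIC))
```

```text
t 10.4 jig mm [-72.4  45.7 207.8] F [-0.4 -0.3 -0.9] w 1.001
rot err tool deg [-3.6 -1.  -0. ]
```

View pics/w6.png

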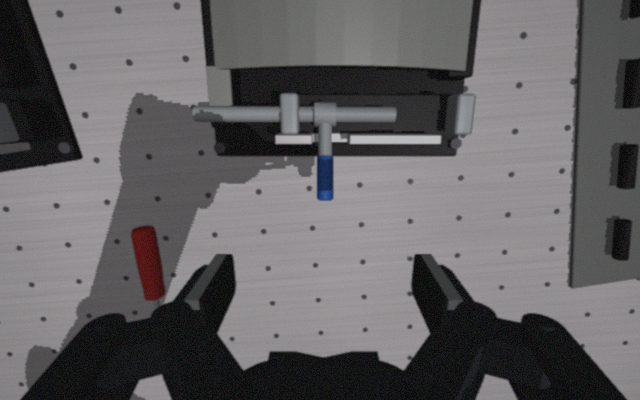

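View pics/s6c.png

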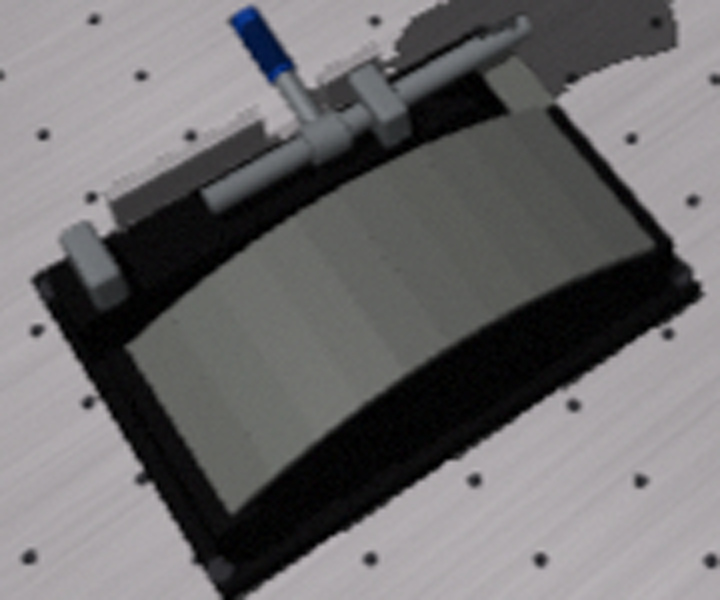

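Run:
```python
from h import *
s=imaging.get_calibration('scene');w=imaging.get_calibration('wrist')
for th in (1.1,1.25,1.4,1.5):
    P=O+J.T@[-.08*np.sin(th),.040,.06+.08*np.cos(th)]
    print(th,(proj(s,P)-[170,205])*4,proj(w,P))
```

```text
1.1 [237.75552417  -0.83298292] [326.99390295 199.64589949]
1.25 [236.39460064   6.51205395] [326.62428033 201.39968118]
1.4 [236.86122363  16.53822708] [326.27042844 201.12024379]
1.5 [238.15579224  24.56980274] [326.04612718 199.92554979]
```

Run:
```python
from h import *
s=imaging.get_calibration('scene')
p,c=snap('scene','s7')
cv2.imwrite('pics/s7c.png',cv2.resize(p[195:255,215:295,::-1],None,fx=10,fy=10,interpolation=cv2.INTER_CUBIC))
f=lambda P:np.round((proj(s,O+J.T@np.array(P))-[215,195])*10)
print('hub',f([0,.04,.06]),'block top',f([0,.072,.074]),'bolt L',f([0,-.0,.06]))
for th in (1.1,1.25,1.4,1.5): print(th,[f([-r*np.sin(th),.04,.06+r*np.cos(th)]) for r in (.038,.08)])
```

```text
hub [347. 442.] block top [479. 324.] bolt L [170. 542.]
1.1 [array([250., 278.]), array([144.,  98.])]
1.25 [array([248., 286.]), array([141., 116.])]
1.4 [array([248., 297.]), array([142., 141.])]
1.5 [array([249., 306.]), array([145., 161.])]
```

View pics/s7c.png

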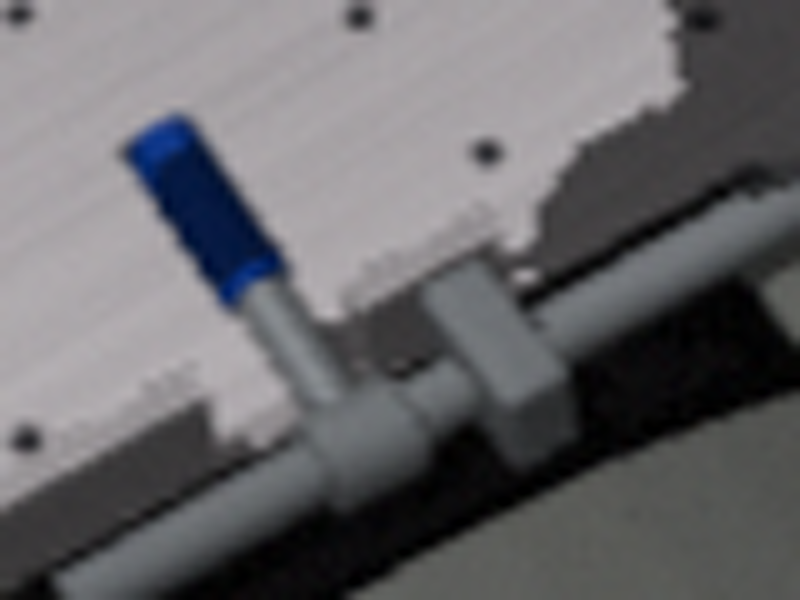

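My reading of the handle angle is about 1.35 ± 0.1 rad, which is too close to the 1.25 limit. I'll press it down with shut fingers to be sure.

Run:
```python
from h import *
st();to(-62,41,100)
```

```text
t 10.55 jig mm [-72.6  45.7 207.2] F [0.2 0.2 1. ] w 1.0
rot err tool deg [-3.6 -1.  -0. ]
tool move mm [  2.9  -3.9 107.7]
```

apply_moves(
  increments=[
    [5, -10, 0, -3.6, -1, 0, 1],
    [0, 0, 30, 0, 0, 0, 1],
    [0, 0, 30, 0, 0, 0, 1],
    [0, 0, 30, 0, 0, 0, 1],
    [0, 0, 15, 0, 0, 0, 1],
    [0, 0, 0, 0, 0, 0, 1],
    [0, 0, 0, 0, 0, 0, 1],
    [0, 0, 0, 0, 0, 0, 1],
  ],
)

```text
t: 11.55
eef_pos: [0.4684, -0.1991, 0.0971]
tool_rot: [-0.002, -0.684, 0.73, 0.004]
contact_force: [0.1, -0.9, -0.4]
gripper_width: 0.001
```

Run:
```python
from h import *
st();to(-62,41,85)
```

```text
t 11.55 jig mm [-63.4  41.1  97.1] F [ 0.2 -0.9 -0.4] w 0.001
rot err tool deg [ 0.4  0.1 -0. ]
tool move mm [ 0.2 -1.5 12.1]
```

apply_moves(
  increments=[
    [0, 0, 6, 0, 0, 0, 1],
    [0, 0, 6, 0, 0, 0, 1],
    [0, 0, 4, 0, 0, 0, 1],
    [0, 0, 4, 0, 0, 0, 1],
    [0, 0, 4, 0, 0, 0, 1],
    [0, 0, 3, 0, 0, 0, 1],
    [0, 0, 3, 0, 0, 0, 1],
    [0, 0, 3, 0, 0, 0, 1],
  ],
)

```text
t: 12.55
eef_pos: [0.4689, -0.2009, 0.0697]
tool_rot: [-0.002, -0.683, 0.73, 0.002]
contact_force: [-13.6, 2.9, 41.3]
gripper_width: -0.002
```

Run:
```python
from h import *
st()
```

```text
t 12.55 jig mm [-62.8  39.4  69.7] F [-13.8   2.   41.3] w -0.002
rot err tool deg [ 0.4 -0.  -0.1]
```

apply_moves(
  increments=[
    [0, 0, -10, 0, 0, 0, 1],
    [0, 0, -20, 0, 0, 0, 1],
    [0, 0, -30, 0, 0, 0, 1],
    [0, 0, -30, 0, 0, 0, 1],
    [0, 10, -30, 0, 0, 0, 1],
    [0, 0, -20, 0, 0, 0, 1],
    [0, 0, 0, 0, 0, 0, 1],
    [0, 0, 0, 0, 0, 0, 1],
  ],
)

```text
t: 13.55
eef_pos: [0.4596, -0.2002, 0.2136]
tool_rot: [-0.002, -0.683, 0.73, 0.002]
contact_force: [0.6, 0.3, 0.6]
gripper_width: 0.002
```

Run:
```python
from h import *
st()
p,c=snap('scene','s8')
cv2.imwrite('pics/s8c.png',cv2.resize(p[195:255,215:295,::-1],None,fx=10,fy=10,interpolation=cv2.INTER_CUBIC))
snap('top','t8')
```

```text
t 13.55 jig mm [-72.1  39.5 213.6] F [0.6 0.3 0.6] w 0.002
rot err tool deg [ 0.3 -0.  -0.1]
```

View pics/s8c.png

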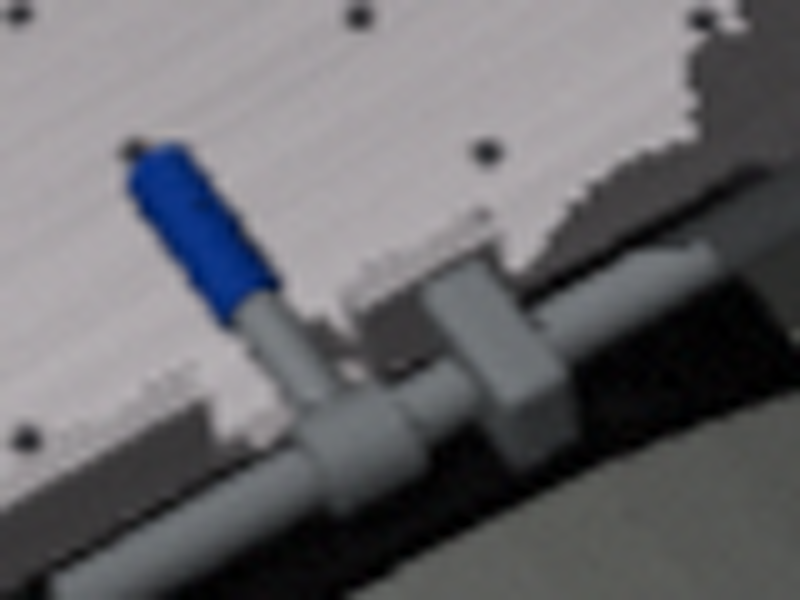

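View pics/s8.png

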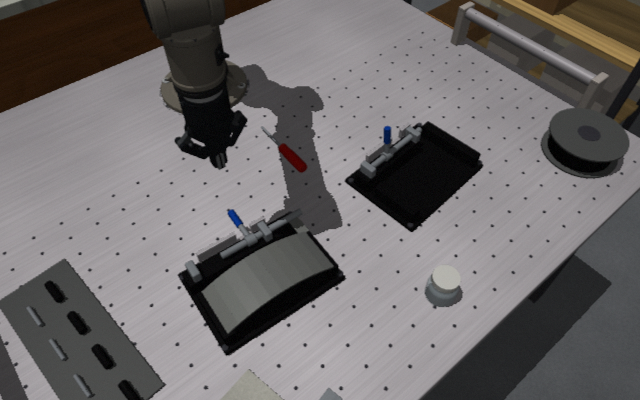

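```bash
python3 -c "
from h import *
print(bot.hand_in());st()"
```

```text
the job is handed in; nothing more can be done
None
the job is handed in; nothing more can be done
```

The bolt on the panel jig is slid home and its handle lies flat in the notch. I handed the job in at about 13.6 s; no verdict is reported.

- **Slide:** I gripped the upright handle and slid the bolt until it stopped. Two further 4 mm pushes did not move it, and the jig y reading stayed at 41.7 mm, so it was at the hard stop.
- **Turn:** I swung the handle down through the notch and let go. A check in the scene picture then put it at only about 1.35 rad, roughly 0.1 short of the stop. I pressed it down with shut fingers, and the last picture agrees with about 1.5 rad.
- **Bolt position:** the bolt shifted back about 2 mm during that press, to roughly 0.073 m. That is well above the 0.055 m limit.
- **Empty jig:** its handle looks unmoved in the last picture.
- **Robot at hand-in:** the gripper was clear, with the fingertips about 0.21 m above the table and contact force below 1 N.

**Force:** the press ended at about 41 N vertically, more than I meant. It was on the fingertips rather than the arm or gripper body, which have the 40 N limit, and well below the 120 N wrist limit.

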